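# Find the short foot of a rocking pot stand and wedge it

### The job

The slatted wooden pot stand rocks because one of its four feet is too short. Press down gently on its corners in turn to find the one that gives, slide the wooden cone wedge flat along the worktop under the foot there until it is snug, without lifting the stand or shoving it away, and let go. Then press that corner once more to prove that it no longer rocks, and leave the bowl and the tin alone.

Things in the scene. Friction and masses are not known exactly. Their poses are not given: they have to be found in the camera images.
- stand: slatted wooden pot stand, 110 x 110 mm, about 0.85 kg, loose. Origin: centre of its underside, at worktop level; x along its five slats, y across, z up. Wood from 10 to 28 mm up, on four round black rubber feet (16 mm diameter) at (+-45, +-45) mm; over each a soft pad on top. One foot, not told which, ends 3 mm above the worktop; the stand rests level on the other three.
- corner_1 (a point): top of the soft grey pad (24 mm diameter, 8 mm high, its top 36 mm above the worktop) over the foot at x +45, y +45 mm in the stand's frame. Every pad yields 1 mm per 3 N, at most 5 mm; at the short foot, the corner besides tips down 3 mm (0.047 rad) at 1.5 to 2.5 N until that foot meets the worktop, and comes back when released.
- corner_2 (a point): the same over the foot at x +45, y -45 mm
- corner_3 (a point): the same over the foot at x -45, y -45 mm
- corner_4 (a point): the same over the foot at x -45, y +45 mm
- wedge: loose turned wooden wedge, 60 g, round about its upright z axis: a shallow cone, 60 mm diameter, 1.2 mm thick at the rim, rising evenly to 6.2 mm at 10 mm from the axis, with a knob in the middle. Origin: centre of its underside. Slid in from outside the stand, from any side, it is snug when its axis is about 31 mm from the short foot's axis.
- wedge_grip (a point): centre of the wedge's knob, where it is held, 46 mm above the wedge's underside; the knob is 18 mm thick from 36 to 56 mm up and ends 60 mm up; the stem below it is 15 mm thick. The wedge is set down beside the stand first (rim clear of the wood), then slid; a sideways push of 3 to 4 N seats it, before the stand slides.
- bowl: white bowl, 150 mm across, 67 mm high, a bystander left of the stand; origin at the centre of its underside
- tin: food tin, 75 mm across, 58 mm high, a bystander behind the stand; origin at the centre of its underside
Mind the look-alikes: they are no part of the job. There is more than one size of the stand; the job needs the larger.

How it is judged:
On the way, in this order (a step that is already met when the one before it is completed fails the run):
1. the corner over the short foot is pressed by the fingers until the stand rocks (tilt over 0.02 rad) (contact force between the fingers and stand above 0.5 N and angle between stand's own z axis and vertical above 0.02 rad), for 0.05 s.
2. the wedge lies flat under a foot (axis within 34 mm of the foot's axis) and is let go, with the stand level within 0.012 rad, which only the short foot allows ((horizontal distance between wedge and corner_1 below 0.034 m or horizontal distance between wedge and corner_2 below 0.034 m or horizontal distance between wedge and corner_3 below 0.034 m or horizontal distance between wedge and corner_4 below 0.034 m) and angle between wedge's own z axis and vertical below 0.04 rad and angle between stand's own z axis and vertical below 0.012 rad and contact force between the fingers and wedge below 0.1 N), for 0.2 s.
3. the corner over the wedge is pressed by the fingers with more than 3 N, within 25 mm of the point above the foot, and the stand stays within 0.012 rad of level (((horizontal distance between wedge and corner_1 below 0.034 m and horizontal distance between the grasp point and corner_1 below 0.025 m) or (horizontal distance between wedge and corner_2 below 0.034 m and horizontal distance between the grasp point and corner_2 below 0.025 m) or (horizontal distance between wedge and corner_3 below 0.034 m and horizontal distance between the grasp point and corner_3 below 0.025 m) or (horizontal distance between wedge and corner_4 below 0.034 m and horizontal distance between the grasp point and corner_4 below 0.025 m)) and contact force between the fingers and stand above 3 N and angle between stand's own z axis and vertical below 0.012 rad), for 0.1 s.
At the end, for the whole second after the job is handed in: the wedge lies flat on the worktop (tilt under 0.04 rad) with its axis within 34 mm of a foot's axis; the stand is level within 0.012 rad, which only the short foot allows, and within 20 mm of where it stood; both are at rest ((horizontal distance between wedge and corner_1 below 0.034 m or horizontal distance between wedge and corner_2 below 0.034 m or horizontal distance between wedge and corner_3 below 0.034 m or horizontal distance between wedge and corner_4 below 0.034 m) and angle between wedge's own z axis and vertical below 0.04 rad and angle between stand's own z axis and vertical below 0.012 rad and distance of stand from where it was at the start of the episode below 0.02 m and linear speed of each of stand, wedge below 0.01 m/s); the robot touches nothing.
It fails at once if the fingers press the stand with more than 30 N (contact force between the fingers and stand above 30 N).
It fails at once if the wedge is rammed against the stand with more than 30 N (contact force between wedge and stand above 30 N).
It fails at once if the stand is tipped beyond its rocking (over 0.08 rad) or lifted (angle between stand's own z axis and vertical above 0.08 rad or height (world z) of stand above 0.008 m).
It fails at once if the stand is shoved more than 30 mm (distance of stand from where it was at the start of the episode above 0.03 m).
It fails at once if the bowl or the tin is moved more than 20 mm (distance of any of bowl, tin from where it was at the start of the episode above 0.02 m).
It also fails if it takes over 67 s, if anything falls off the work surface, if the arm or the gripper's body presses on something with over 40 N, if the wrist force passes 120 N, or if a joint passes its speed limit or range.

### The arm

A 6-joint arm with a two-finger parallel gripper is mounted at the origin on a cart in front of the work surface, level with it; the furniture and walls round the work are solid. World frame = base frame: x ahead of the robot, y to its left, z up, the work surface at z = 0. Lengths are in m, angles in rad, forces in N, time in s.
With the tool pointing down it reaches from about 0.35 to 0.875 m from the base axis. Payload 4.2 kg.
Tool frame: the origin (TCP) lies midway between the tips of the shut fingers; the grasp point (between the pads) lies 19 mm behind it; z points along the fingers, y is the direction in which the jaws open and shut (so a half turn about z gives the same grasp; the last joint's range is limited). The gripper opens to 87 mm and grips with 3 to 60 N. Pads are 19 mm wide; open, the fingers measure 117 mm over their backs; the gripper's body (75 mm by 190 mm) begins 51 mm behind the grasp point.
Start: joints at [1.511, 0.385, 0.008, 0, -1.194, -0.259], TCP at [0.196, 0.593, 0.223] pointing down, gripper open.
Joint ranges: [-3.14, 3.14], [-1.21, 2.06], [-1.07, 1.41], [-3.16, 2.05], [-2.99, -0.16], [-3.1, 3.1]. Speed limits (rad/s): [2.79, 2.79, 3.14, 3.14, 3.14, 3.14].

### API

Orientations are given as a 3x3 rotation matrix whose columns are the frame's x, y, z axes.
In Python, from cell import r gives the robot as it stands. Calls block until the motion is done:
- r.move_ptp(position, orientation): joint-space move of the TCP to a pose.
- r.move_l(position, orientation=None, velocity=0.15): straight line of the TCP; orientation=None keeps the orientation; velocity is the mean speed in m/s.
- r.set_joints(angles): joint-space move.
- r.command_gripper(opening, newtons=None): opening from 0.0 (shut) to 1.0 (fully open); newtons is the grip in N (None keeps the last); returns when the fingers have stopped.
- r.dwell(seconds).
- r.solve_ik(position, orientation): joint angles nearest the present ones, or None.
- r.read_state(): the state.
- r.capture(name): name is "side" or "top" or "wrist"; returns a dict with "frame" (384x512x3 uint8, red, green, blue), "fx", "fy", "cx", "cy" (pixels), "extrinsics" (4x4, takes a point from camera to world coordinates). Camera axes: x right, y down, z forward; pixel columns grow to the right and rows downward; lengths in m; the calibration is good to about 2 mm. A picture is of the moment at which its call begins. There is no depth.
A pose or a line that the arm cannot do raises r.IKError and nothing moves.
- r.hand_in(): hands the job in, once; it reports no verdict.
The state is a dict: "time_s": time; "qpos": joint angles; "qvel": joint speeds; "joint_efforts": joint torques, N m; "eef_pos": TCP position; "ee_rot": TCP orientation; "force": force on the tool from outside, world axes, zero at the start; "moment": the same for the moment, N m; "gripper_width": opening from 0.0 (shut) to 1.0 (fully open).
Only numpy, scipy, OpenCV 4.12 (cv2) and the standard library are available. Lean on these libraries where they do the work, as an engineer would, in place of code of your own. Each camera call takes 0.05 s, during which the arm holds its last target.

## Working session

There is one attempt and no reset: what is moved stays moved. The work goes in short steps, each a Python script; the robot and the scene stay as the last script left them, time stands still between calls to the robot, and variables do not carry over. Pictures are saved under pics/ and viewed, and the job is handed in when it is done.

```bash
ls; mkdir -p pics; python3 - <<'E'
from cell import r
import cv2,numpy as np
for n in ["side","top","wrist"]:
    c=r.capture(n); cv2.imwrite(f"pics/{n}0.png",c["frame"][:,:,::-1])
    print(n,c["fx"],c["fy"],c["cx"],c["cy"]);print(np.round(c["extrinsics"],4).tolist())
s=r.read_state();print(s)
E
```

```text
pics
side 375.1560965346418 375.1560965346418 257.3365183304728 193.65693162666827
[[0.9922, -0.0625, 0.1082, 0.4735], [-0.1248, -0.5405, 0.832, -0.7654], [0.0065, -0.839, -0.5441, 0.6844], [0.0, 0.0, 0.0, 1.0]]
top 374.2831659197037 374.2831659197037 255.43812644516828 191.54653351005877
[[-0.0037, -0.9882, 0.1531, 0.4369], [-0.9997, 0.007, 0.0214, 0.1412], [-0.0222, -0.153, -0.988, 1.0886], [0.0, 0.0, 0.0, 1.0]]
wrist 310.9611843794084 310.9611843794084 257.52407133542636 190.84844393966006
[[-0.3135, -0.9188, -0.2398, 0.2614], [-0.9496, 0.3039, 0.077, 0.5717], [0.0021, 0.2518, -0.9678, 0.3835], [0.0, 0.0, 0.0, 1.0]]
{'time_s': 0.15, 'qpos': array([ 1.51061410e+00,  3.85381494e-01,  6.94563085e-03, -3.38191333e-04,
       -1.19402370e+00, -2.58642219e-01]), 'qvel': array([-0.00046926, -0.00257851,  0.00292081,  0.00063797,  0.00054963,
        0.00021958]), 'joint_efforts': array([-4.47139391e-04, -3.91051841e+01,  1.87587172e+01,  4.22232807e+00,
        1.23704327e-02, -1.39323561e-04]), 'eef_pos': array([0.19572928, 0.59307977, 0.22171431]), 'ee_rot': array([[ 9.49565488e-01, -3.13568515e-01, -4.13935986e-04],
       [-3.13568765e-01, -9.49564077e-01, -1.64129321e-03],
       [ 1.21599131e-04,  1.68831278e-03, -9.99998567e-01]]), 'force': array([-0.94649881,  0.20644806,  0.50673988]), 'moment': array([-0.02471633,  0.03053076,  0.02277293]), 'gripper_width': 0.9978736917696539}
```

View pics/side0.png

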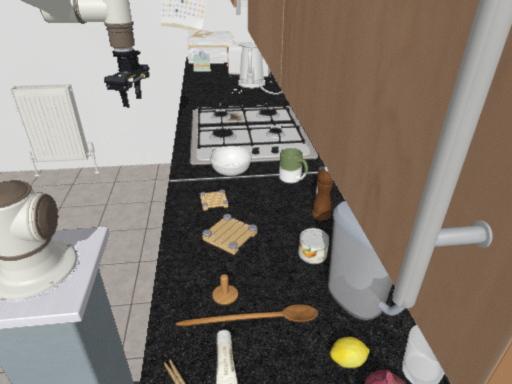

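View pics/top0.png

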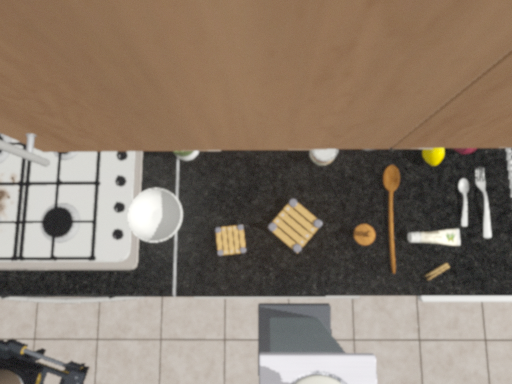

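View pics/wrist0.png

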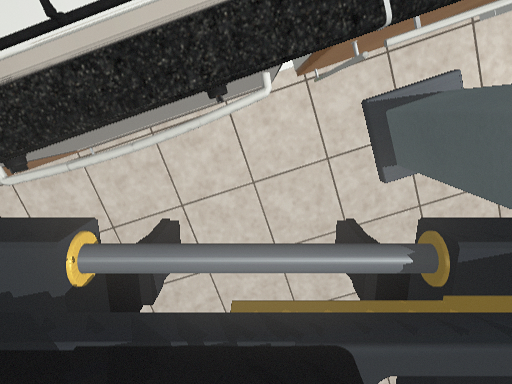

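Side view: larger stand at about (230,233), its small look-alike at (214,199), wedge at (225,291), tin at (313,245), bowl at (231,160). Top view: stand at (296,226), wedge at (365,235). An overhead cabinet covers the rear of the worktop. Next I measure the pads by colour.

```bash
cat > h.py <<'E'
import cv2,numpy as np
from cell import r
def ray(c,u,v,z):
    T=c["extrinsics"]; d=T[:3,:3]@np.array([(u-c["cx"])/c["fx"],(v-c["cy"])/c["fy"],1]); o=T[:3,3]
    return o+d*(z-o[2])/d[2]
def proj(c,p):
    T=c["extrinsics"]; q=T[:3,:3].T@(np.array(p)-T[:3,3]); return np.array([c["fx"]*q[0]/q[2]+c["cx"],c["fy"]*q[1]/q[2]+c["cy"]])
def crop(c,x0,y0,x1,y1,k,name,pts=()):
    im=cv2.resize(c["frame"][y0:y1,x0:x1,::-1],None,fx=k,fy=k,interpolation=cv2.INTER_CUBIC)
    for u,v in pts: cv2.circle(im,(int((u-x0+.5)*k),int((v-y0+.5)*k)),2,(0,0,255),-1)
    cv2.imwrite(name,im)
E
python3 - <<'E'
from h import *
for n,b in [("side",(190,180,340,320)),("top",(205,140,405,270))]:
    c=r.capture(n); x0,y0,x1,y1=b; crop(c,*b,4,f"pics/{n}1.png")
    hsv=cv2.cvtColor(c["frame"],cv2.COLOR_RGB2HSV)
    m=((hsv[...,1]<75)&(hsv[...,2]>85)&(hsv[...,2]<200)).astype(np.uint8)
    w=((hsv[...,0]>5)&(hsv[...,0]<28)&(hsv[...,1]>90)&(hsv[...,2]>80)).astype(np.uint8)
    for nm,mm,z in (("grey",m,.036),("wood",w,.028)):
        k,l,st,ce=cv2.connectedComponentsWithStats(mm)
        for i in range(1,k):
            u,v=ce[i]
            if x0<u<x1 and y0<v<y1 and st[i,4]>12: print(n,nm,st[i].tolist(),np.round([u,v],1),np.round(ray(c,u,v,z),4))
E
```

```text
side grey [219, 190, 6, 5, 21] [221.9 191.6] [0.4914 0.2513 0.036 ]
side grey [200, 192, 6, 5, 22] [202.3 193.8] [0.429  0.2455 0.036 ]
side grey [223, 199, 5, 5, 20] [224.9 201.4] [0.4979 0.1939 0.036 ]
side grey [202, 202, 6, 5, 23] [204.4 204.3] [0.4352 0.1854 0.036 ]
side grey [222, 214, 9, 7, 47] [226.6 216.9] [0.4987 0.1136 0.036 ]
side grey [245, 225, 13, 7, 60] [251.5 227.5] [0.5646 0.056  0.036 ]
side grey [298, 228, 31, 36, 651] [313.5 242.3] [ 0.7209 -0.0261  0.036 ]
side grey [202, 230, 10, 7, 56] [206.5 233. ] [0.4399 0.0461 0.036 ]
side grey [229, 241, 9, 8, 59] [232.9 245. ] [ 0.5081 -0.0118  0.036 ]
side wood [200, 191, 29, 20, 307] [213.8 199.9] [0.4642 0.2183 0.028 ]
side wood [202, 218, 55, 37, 978] [228.7 234.4] [0.5002 0.0428 0.028 ]
side wood [302, 249, 14, 9, 68] [308.4 253.1] [ 0.7001 -0.0575  0.028 ]
side wood [212, 274, 26, 31, 510] [224.5 291.9] [ 0.4777 -0.163   0.028 ]
side wood [176, 304, 142, 22, 1115] [260.3 315.7] [ 0.5504 -0.239   0.028 ]
top grey [303, 148, 37, 18, 273] [321.5 156.2] [ 0.7014 -0.0265  0.036 ]
top grey [362, 148, 13, 3, 20] [367.8 14
[... 164 characters left out ...]
0.036 ]
top grey [268, 222, 9, 10, 66] [272.  226.4] [0.5009 0.1179 0.036 ]
top grey [237, 224, 7, 6, 40] [240.2 226.5] [0.501  0.2073 0.036 ]
top grey [215, 226, 7, 7, 36] [217.7 229.3] [0.4933 0.2704 0.036 ]
top grey [292, 244, 11, 10, 72] [297.  248.1] [0.4404 0.0493 0.036 ]
top grey [240, 247, 7, 7, 43] [243.  249.8] [0.4364 0.1992 0.036 ]
top grey [217, 250, 7, 7, 38] [219.9 252.6] [0.4289 0.2635 0.036 ]
top wood [383, 164, 18, 110, 870] [391.3 206.6] [ 0.5554 -0.2199  0.028 ]
top wood [272, 202, 47, 47, 1307] [294.7 225.3] [0.5042 0.0538 0.028 ]
top wood [353, 223, 24, 23, 432] [364.3 234.2] [ 0.4782 -0.1404  0.028 ]
top wood [215, 225, 32, 31, 660] [230.2 239.8] [0.4643 0.2358 0.028 ]
```

```bash
sleep 0
```

```text
(no output)
```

View pics/side1.png

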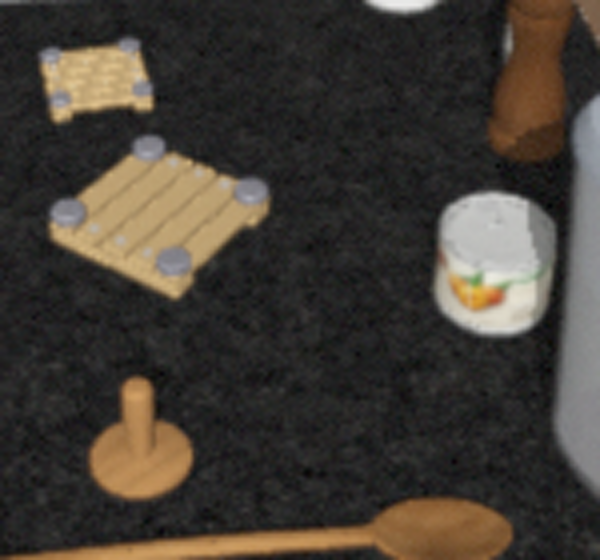

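View pics/top1.png

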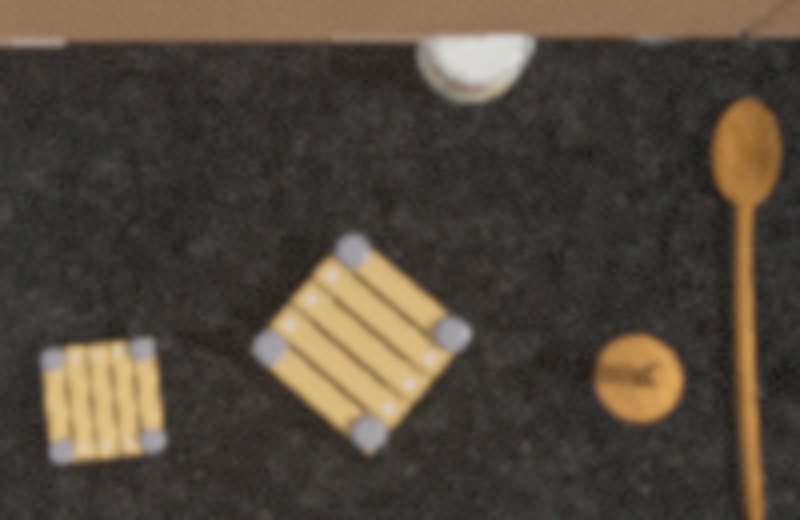

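```bash
python3 - <<'E'
from h import *
s=r.capture("side");t=r.capture("top")
for z in (.002,.004): print("wedge base z",z,"top",np.round(ray(t,364.3,234.2,z),4),"side",np.round(ray(s,224.8,294.3,z),4))
# knob top from the side view, at z .058
print("knob side",np.round(ray(s,224,276.5,.057),4))
for z in (.3,.4,.5,.6): print("cabinet edge top cam",z,np.round([ray(t,u,150,z)[0] for u in (100,400)],3),"side cam",np.round(ray(s,325,160,z),3),np.round(ray(s,400,310,z),3))
print("bowl",np.round(ray(t,155,215,.067),3),"tin",np.round(ray(s,313,235,.058),3), "spoon head/handle", np.round(ray(t,391,170,.01),3),np.round(ray(t,393,270,.01),3))
for _ in range(4): r.dwell(.05);print(np.round(r.read_state()["force"],2))
E
```

```text
wedge base z 0.002 top [ 0.4792 -0.1472  0.002 ] side [ 0.4783 -0.1467  0.002 ]
wedge base z 0.004 top [ 0.4791 -0.1467  0.004 ] side [ 0.4783 -0.1485  0.004 ]
knob side [ 0.4789 -0.1433  0.057 ]
cabinet edge top cam 0.3 [0.654 0.647] side cam [ 0.714 -0.06   0.3  ] [ 0.697 -0.47   0.3  ]
cabinet edge top cam 0.4 [0.626 0.621] side cam [ 0.652 -0.244  0.4  ] [ 0.639 -0.547  0.4  ]
cabinet edge top cam 0.5 [0.599 0.594] side cam [ 0.589 -0.427  0.5  ] [ 0.581 -0.623  0.5  ]
cabinet edge top cam 0.6 [0.571 0.567] side cam [ 0.526 -0.611  0.6  ] [ 0.523 -0.7    0.6  ]
bowl [0.532 0.44  0.067] tin [ 0.718 -0.022  0.058] spoon head/handle [ 0.665 -0.231  0.01 ] [ 0.379 -0.22   0.01 ]
[ 0.11  0.11 -0.52]
[ 0.16 -1.18 -0.87]
[-0.43 -0.64 -0.06]
[-0.45  0.48 -0.63]
```

```bash
cat >> h.py <<'E'
def Rz(yaw):
    c,s=np.cos(yaw),np.sin(yaw); return np.array([[c,s,0],[s,-c,0],[0,0,-1.]])
P=dict(A=(.567,.057),B=(.509,-.0115),C=(.440,.048),D=(.500,.116))
def F(n=6,dt=.03):
    a=[]
    for _ in range(n): r.dwell(dt); a.append(r.read_state()["force"])
    return np.mean(a,0)
def st(): 
    s=r.read_state(); return round(s["time_s"],2),np.round(s["eef_pos"],4),np.round(s["qpos"],2),round(s["gripper_width"],3)
E
python3 - <<'E'
from h import *
R=Rz(0)
r.command_gripper(0.0,20)
r.move_ptp([*P["D"],.12],R); print(st())
r.move_l([*P["D"],.042],R,.12)
f0=F(10);print(f0,st())
for z in (.036,.035,.034,.033):
    r.move_l([*P["D"],z],R,.03); print(z,np.round(F()-f0,2),st()[1])
r.move_l([*P["D"],.046],R,.1);print(st())
E
```

```text
(4.14, array([0.5003, 0.1167, 0.1202]), array([ 0.55,  0.3 , -0.41,  0.  , -0.86,  1.03]), 0.007)
[-0.11772104  0.09605553 -0.05660798] (5.28, array([0.5002, 0.1161, 0.0425]), array([ 0.54,  0.41, -0.49,  0.  , -0.67,  1.03]), 0.004)
0.036 [0.16 0.36 1.03] [0.5002 0.1161 0.0361]
0.035 [0.02 0.32 3.65] [0.5002 0.1161 0.0352]
0.034 [-0.83  0.5   6.17] [0.5002 0.1161 0.0344]
0.033 [-1.5   0.44  8.47] [0.5002 0.1161 0.0337]
(7.46, array([0.4997, 0.1159, 0.0458]), array([ 0.54,  0.4 , -0.49, -0.  , -0.68,  1.03]), 0.007)
```

D is firm (8.5 N at 3 mm). Next corners, stopping when one gives.

```bash
python3 - <<'E'
from h import *
R=Rz(0)
for k in "CBA":
    r.move_l([*P[k],.046],R,.2); r.move_l([*P[k],.041],R,.1)
    f0=F(8)
    r.move_l([*P[k],.035],R,.04)
    r.move_l([*P[k],.033],R,.03); f=(F()-f0)[2]; print(k,round(f,2),st()[:2])
    if f<5:
        for z in (.032,.031,.030):
            r.move_l([*P[k],z],R,.03); print(z,round((F(4)-f0)[2],2),st()[1])
        c=r.capture("side"); crop(c,190,180,340,320,4,"pics/press.png")
    r.move_l([*P[k],.046],R,.1)
    if f<5: break
print(st())
E
```

```text
C 8.12 (9.32, array([0.4408, 0.0484, 0.0338]))
B 3.65 (11.48, array([ 0.5094, -0.0116,  0.0333]))
0.032 4.65 [ 0.5093 -0.0116  0.0322]
0.031 6.18 [ 0.5093 -0.0116  0.0314]
0.03 8.81 [ 0.5093 -0.0116  0.0306]
(12.99, array([ 0.508 , -0.0112,  0.0454]), array([ 0.3 ,  0.4 , -0.5 , -0.  , -0.68,  1.27]), 0.008)
```

Corner B (0.509, −0.0115) gives: only about 3.6 N at 3 mm and then stiffens, whereas D and C read over 8 N. Now the wedge.

```bash
python3 - <<'E'
from h import *
R=Rz(-np.pi/2)
c=r.capture("top"); hsv=cv2.cvtColor(c["frame"],cv2.COLOR_RGB2HSV)
r.move_l([.509,-.03,.11],None,.2)
r.move_ptp([.479,-.147,.11],R)
r.command_gripper(.5)
r.move_l([.479,-.147,.030],R,.12)
f0=F(6); r.command_gripper(0.0,15)
print(np.round(f0,2),np.round(F(4),2),st())
c=r.capture("side"); crop(c,150,180,300,320,4,"pics/grip.png")
E
```

```text
[0.42 0.32 0.09] [-0.02  0.33  0.72] (17.45, array([ 0.479, -0.147,  0.03 ]), array([ 0.03,  0.41, -0.53,  0.  , -0.63, -0.03]), 0.2)
```

View pics/grip.png

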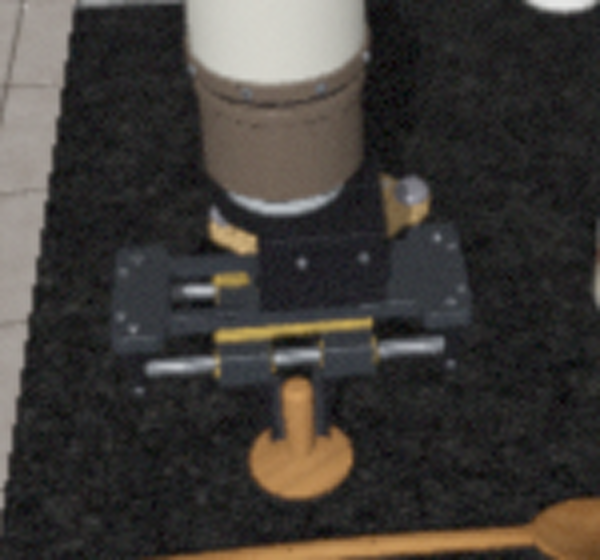

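View pics/press.png

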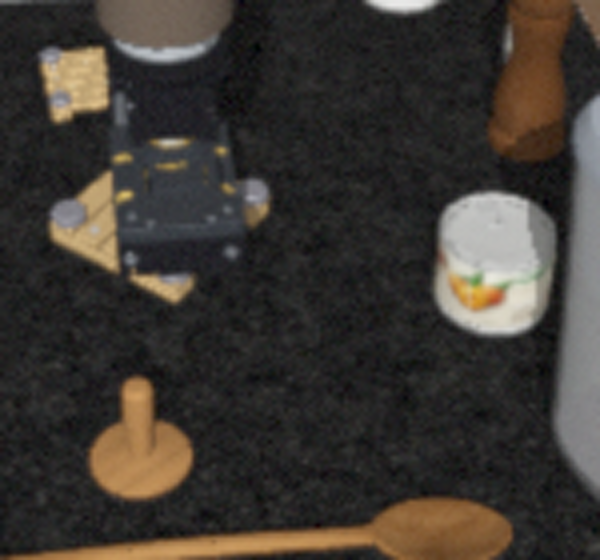

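The wedge is gripped upright: width reads 17.4 mm against the 18 mm knob, and the disc is still at (225,295) in the side image. Now I slide it in.

```bash
python3 - <<'E'
from h import *
r.move_l([.511,-.092,.030],None,.12); 
r.move_l([.511,-.062,.030],None,.06)
f0=F(10); print(np.round(f0,2),st())
y=-.062
while y<-.036:
    y+= .003 if y<-.0531 else .001
    r.move_l([.511,y,.030],None,.03)
    f=F(5)-f0
    if f[1]<-2: f=(f+F(5)-f0)/2
    print(round(y,4),np.round(f,2),st()[0:2])
    if f[1]<-3.2 : break
E
```

```text
[-0.11  1.1   1.1 ] (19.17, array([ 0.5109, -0.0621,  0.0299]), array([ 0.19,  0.43, -0.5 , -0.  , -0.64, -0.19]), 0.196)
-0.059 [ 0.32 -2.63  0.87] (19.75, array([ 0.5111, -0.0591,  0.0301]))
-0.056 [ 0.4  -2.53  1.46] (20.33, array([ 0.5111, -0.056 ,  0.03  ]))
-0.053 [ 0.51 -3.25  2.56] (20.92, array([ 0.5111, -0.0531,  0.0301]))
```

```bash
python3 - <<'E'
from h import *
z=.0302
r.move_l([.511,-.053,z],None,.03); print(np.round(F(8),2))
y=-.053
while y<-.0355:
    y+= .002 if y<-.0471 else .001
    r.move_l([.511,y,z],None,.03)
    f=F(6)
    if f[1]<-2: f=(f+F(6))/2
    print(round(y,4),np.round(f,2),st()[0:2])
    if f[1]<-3.0 : break
E
```

```text
[ 0.86 -1.86  2.94]
-0.051 [ 0.21 -1.79  2.61] (21.88, array([ 0.5108, -0.051 ,  0.0301]))
-0.049 [ 0.05 -1.68  3.41] (22.33, array([ 0.5109, -0.049 ,  0.0301]))
-0.047 [ 0.17 -2.08  3.4 ] (22.98, array([ 0.511 , -0.047 ,  0.0302]))
-0.046 [ 0.05 -2.36  3.18] (23.63, array([ 0.511 , -0.046 ,  0.0302]))
-0.045 [ 0.39 -2.49  3.45] (24.28, array([ 0.511 , -0.045 ,  0.0302]))
-0.044 [ 0.19 -2.41  3.48] (24.93, array([ 0.511 , -0.044 ,  0.0302]))
-0.043 [ 0.4  -2.28  3.43] (25.58, array([ 0.511 , -0.043 ,  0.0302]))
-0.042 [ 0.14 -2.38  3.41] (26.23, array([ 0.511 , -0.042 ,  0.0302]))
-0.041 [ 0.15 -2.26  3.72] (26.88, array([ 0.511 , -0.041 ,  0.0302]))
-0.04 [ 0.   -2.32  4.04] (27.53, array([ 0.511 , -0.04  ,  0.0302]))
-0.039 [ 0.26 -2.61  3.57] (28.18, array([ 0.511 , -0.039 ,  0.0302]))
-0.038 [-0.08 -3.6   5.08] (28.83, array([ 0.511 , -0.0381,  0.0303]))
```

```bash
python3 - <<'E'
from h import *
c=r.capture("side"); crop(c,190,180,340,320,4,"pics/snug_side.png")
np.save("side_now.npy",c["frame"])
c=r.capture("top"); crop(c,245,170,395,280,4,"pics/snug_top.png")
E
```

```text
(no output)
```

View pics/snug_side.png

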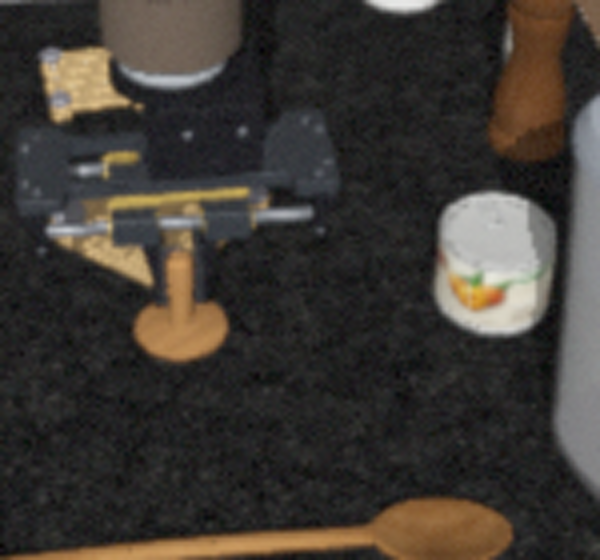

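View pics/snug_top.png

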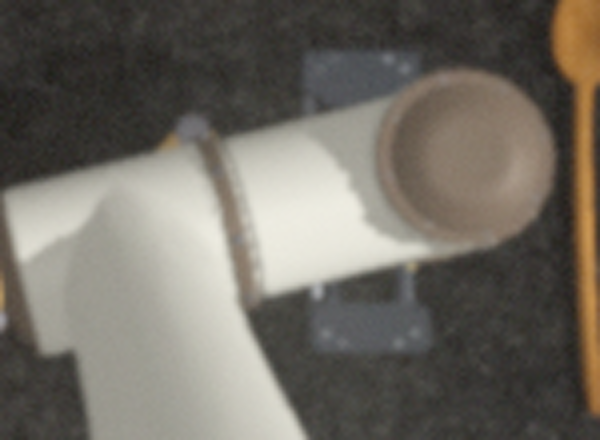

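```bash
python3 - <<'E'
from h import *
c=r.capture("side"); 
def rim(fr,u0,u1,v1):
    hsv=cv2.cvtColor(fr,cv2.COLOR_RGB2HSV); w=((hsv[...,0]>5)&(hsv[...,0]<28)&(hsv[...,1]>90)&(hsv[...,2]>60))
    w[v1:]=0; w[:, :u0]=0; w[:,u1:]=0
    return w
a=cv2.imread("pics/side0.png")[:,:,::-1]
for fr,u0,u1,v0,v1 in ((a,205,245,285,305),(c["frame"],215,255,255,275)):
    w=rim(fr,u0,u1,v1); w[:v0]=0
    ys,xs=np.nonzero(w); vb=[ys[xs==x].max() for x in np.unique(xs)]
    u=(xs.min()+xs.max())/2; print(xs.min(),xs.max(),ys.max(), np.round(ray(c,u,max(vb)+.5,.001),4))
E
```

```text
212 238 304 [ 0.4772 -0.1764  0.001 ]
223 246 270 [ 0.5069 -0.07    0.001 ]
```

```bash
python3 - <<'E'
from h import *
for y in (-.0375,-.037,-.0365):
    r.move_l([.511,y,.0302],None,.03); f=F(8); print(y,np.round(f,2),st()[:2])
    if f[1]<-5.2: break
r.command_gripper(.45); print(np.round(F(6),2),st())
r.dwell(.2)
r.move_l([.511,r.read_state()["eef_pos"][1],.11],None,.12)
r.move_l([.511,-.17,.13],None,.2)
r.command_gripper(0.0,20)
c=r.capture("side"); crop(c,190,180,340,320,4,"pics/rel_side.png")
c=r.capture("top"); crop(c,245,170,395,280,4,"pics/rel_top.png");print(st())
E
```

```text
-0.0375 [-0.16 -4.78  5.68] (29.5, array([ 0.5111, -0.0378,  0.0304]))
-0.037 [-0.2  -5.65  6.54] (30.02, array([ 0.511 , -0.0375,  0.0306]))
[-0.4  -0.23 -0.27] (30.92, array([ 0.511 , -0.037 ,  0.0302]), array([ 0.24,  0.43, -0.5 , -0.  , -0.64, -0.24]), 0.45)
(33.78, array([ 0.511, -0.17 ,  0.13 ]), array([-0.02,  0.33, -0.33, -0.  , -0.91,  0.02]), 0.004)
```

View pics/rel_side.png

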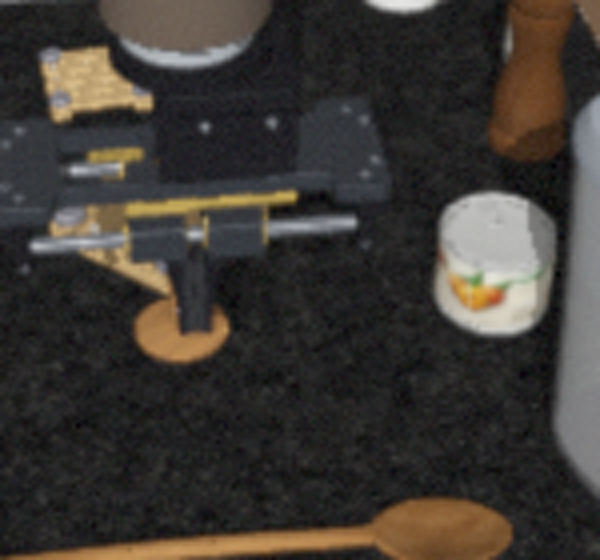

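View pics/rel_top.png

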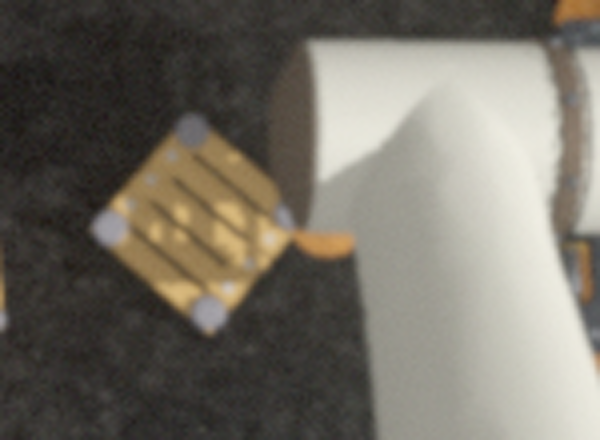

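```bash
python3 - <<'E'
from h import *
p=(.509,-.0075)
r.move_l([*p,.12],None,.2); r.move_l([*p,.042],None,.12)
f0=F(8); print(np.round(f0,2))
for z in (.036,.035,.034,.033):
    r.move_l([*p,z],None,.03); f=F(6)-f0; print(z,np.round(f,2),st()[:2])
    if f[2]>11: break
r.dwell(.2)
r.move_l([*p,.12],None,.1)
r.move_ptp([.45,.28,.25],Rz(-np.pi/2)); print(st())
c=r.capture("side"); crop(c,190,180,340,320,4,"pics/end_side.png")
c=r.capture("top"); crop(c,245,170,395,280,4,"pics/end_top.png")
E
```

```text
[0.24 0.14 0.45]
0.036 [-0.02  0.14  0.46] (36.37, array([ 0.5091, -0.0074,  0.0361]))
0.035 [-0.52  0.31  2.31] (36.82, array([ 0.5092, -0.0075,  0.0352]))
0.034 [-0.86  0.04  4.64] (37.27, array([ 0.5092, -0.0075,  0.0343]))
0.033 [-1.34  0.01  6.66] (37.72, array([ 0.5092, -0.0076,  0.0336]))
(40.15, array([0.4499, 0.2791, 0.2491]), array([ 0.86,  0.2 , -0.18, -0.  , -1.19, -0.86]), 0.001)
```

View pics/end_side.png

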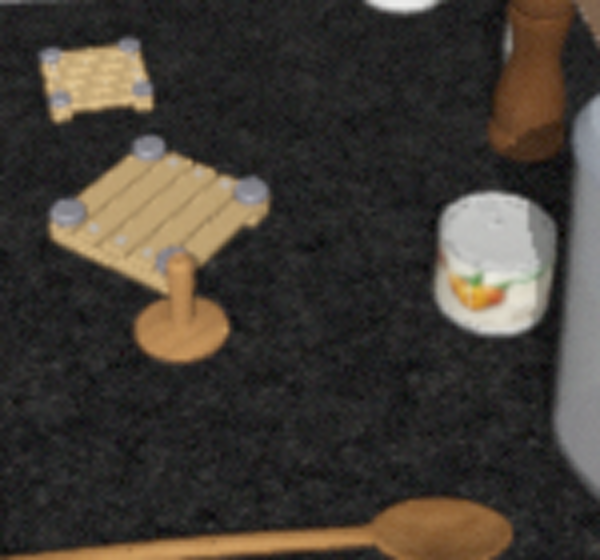

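View pics/end_top.png

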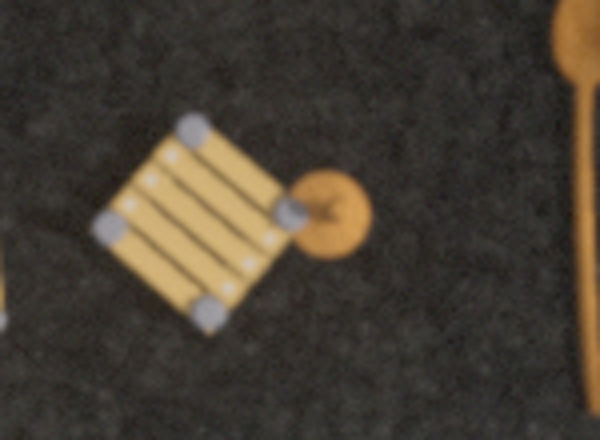

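```bash
python3 - <<'E'
from h import *
t=r.capture("top")
hsv=cv2.cvtColor(t["frame"],cv2.COLOR_RGB2HSV)
m=((hsv[...,1]<75)&(hsv[...,2]>85)&(hsv[...,2]<200)).astype(np.uint8)
k,l,s,ce=cv2.connectedComponentsWithStats(m)
for i in range(1,k):
    if 260<ce[i][0]<330 and 195<ce[i][1]<255 and s[i,4]>30: print(np.round(ce[i],1),np.round(ray(t,*ce[i],.036),4))
w=((hsv[...,0]>5)&(hsv[...,0]<28)&(hsv[...,1]>90)&(hsv[...,2]>60)).astype(np.uint8); w[:, :327]=0; w[:,345:]=0; w[:205]=0;w[245:]=0
cs=max(cv2.findContours(w,0,cv2.CHAIN_APPROX_NONE)[0],key=len)[:,0].astype(float)
cs=cs[(cs[:,0]>328)]
A=np.c_[2*cs,np.ones(len(cs))]; q=np.linalg.lstsq(A,(cs**2).sum(1),rcond=None)[0]; print("circle",q[:2],np.sqrt(q[2]+q[:2]@q[:2]),np.round(ray(t,q[0],q[1],.002),4))
E
```

```text
[292.8 202. ] [0.5693 0.0584 0.036 ]
[317.2 223.3] [ 0.5089 -0.0085  0.036 ]
[272.  226.5] [0.5005 0.118  0.036 ]
[296.9 248.2] [0.4402 0.0496 0.036 ]
circle [326.39913567 223.28061966] 11.344823250125252 [ 0.5111 -0.0399  0.002 ]
```

```bash
python3 -c "
from h import *
print(st()); r.hand_in()"
```

```text
(40.3, array([0.4502, 0.2788, 0.2493]), array([ 0.86,  0.2 , -0.18, -0.  , -1.19, -0.86]), 0.009)
the job is handed in; nothing more can be done
```

The short foot is now wedged, its corner no longer rocks when pressed, and I handed the job in at about 40 s of the 67 s. No verdict was reported.

- **Finding the corner:** I pressed three corners. Two were firm, at 8.5 N and 8.1 N with a commanded 3 mm press. The third, nearest the wedge at (0.509, −0.011), read only 3.7 N there and then stiffened, so it was the short one. I stopped there and did not press the fourth.
- **Sliding the wedge:** I gripped the knob and slid the wedge flat along the diagonal under that foot until the force rose, then let go. The push read about 5.6 N at the end, more than the 3 to 4 N suggested. I put about 2.3 N of that down to friction on the worktop.
- **Proving it:** I pressed the same corner again. The force rose steadily to 6.7 N at the same press depth, with no give. That is slightly less than the 8 N or so at the firm corners.
- **Last pictures:**
  - The wedge is flat, with its axis about 29 to 30 mm from the foot. The calibration is good to about 2 mm, and the limit is 34 mm.
  - Three of the stand's pads are within 1 mm of where they started. The fourth measured about 2 mm off, because the knob partly hides it.
  - The tin looks unmoved. The bowl was outside my final picture crops, but the arm never worked near it.

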